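# Pack the carton and scan it

## Task

Pack the order: set the small white boxed drive, the black power adapter and the little label roll gently down inside the open carton, letting go of each one. Then draw the hand scanner up out of its stand, turn it so that its window faces straight down, and hold it up clear over the middle of the carton, the window a hand's breadth or two above the carton. Finish holding the scanner still there, not putting it down, and leave the other things on the table where they are.

Things in the scene. Friction and masses are not known exactly. Their poses are not given: they have to be found in the camera images.
- carton: shallow open cardboard packing carton, fixed to the table, 220 (x) by 280 (y) by 50 mm high, walls and floor 4 mm thick; origin at the centre of its underside, z up
- stand: black scanner stand, fixed to the table: base plate 120 (x) by 90 (y) by 12 mm with an upright tube 46 by 42 mm, open mouth 67 mm above the table; the scanner's handle stands 50 mm deep in it with 3 mm play all round, so draw it straight up at least 75 mm; origin at the centre of the base's underside, z up; the scanner in it faces the stand's -x side
- scanner: cordless hand scanner, 180 g, handle down in the stand. Origin: centre of the handle's foot (17 mm above the table); z up the handle, it faces -x. Black handle 30 (x) by 26 (y) by 120 mm; on it the level grey head, a box 75 (x) by 46 (y) by 34 mm, with a 40 mm wide nose at its -x end slanting 30 degrees down to the window. Centre of mass within 35 mm of the head's centre
- scanner_head (a point): centre of the scanner's head, 2 mm in +x and 135 mm in z from the scanner's origin (152 mm above the table in the stand); grip the head's flat sides here, 46 mm apart along y; axes as scanner
- scanner_window (a point): centre of the dark window at the end of the scanner's nose, 55 mm in -x and 13 mm in -z (scanner's axes) from the head's centre; this point's own z axis points straight out of the window (in the stand: towards the scanner's -x and 30 degrees downward)
- pack: small white boxed drive with a grey patch on top, lying flat: 100 (x) by 50 (y) by 28 mm high, about 160 g; origin at the centre of its underside
- pack_mid (a point): centre of the white boxed drive, 14 mm above its underside
- adapter: black plug-in power adapter lying flat: 50 (x) by 38 (y) by 30 mm high, with two thin metal prongs out of its +x end (16 mm more), about 110 g; origin at the centre of its underside
- adapter_mid (a point): centre of the adapter's block, 15 mm above its underside
- roll: small paper label roll lying flat: ring of 54 mm outer and 25 mm inner diameter, 26 mm high, about 70 g; origin at the centre of its underside, z along the ring's axis
- roll_mid (a point): centre of the label roll, 13 mm above its underside
- stapler: bystander: black stapler, 130 (x) by 34 by 52 mm high; origin at the centre of its underside
- mug: bystander: white mug, 76 mm wide, 90 mm high; origin at the centre of its underside
- dispenser: bystander: desk tape dispenser, 55 by 150 (y) by 91 mm high; origin at the centre of its underside
- marker_tray: bystander: black tray with five markers, 100 by 170 (y) by 20 mm high; origin at the centre of its underside
- sleeve: bystander: yellow printed box standing upright, 45 by 110 (y) by 140 mm high; origin at the centre of its underside
Mind the look-alikes: they are no part of the job. What is shaped like the adapter but orange or turquoise is not meant.

How it is judged:
By the outcome, as a careful person would: the job done as asked, in the order asked, and still so for the second after the job is handed in, while the arm keeps its last pose, push and grip.
It also fails if it takes over 72 s, if anything falls off the work surface, if the arm or the gripper's body presses on something with over 40 N, if the wrist force passes 120 N, or if a joint passes its speed limit or range.

## Robot

A 7-joint arm with a two-finger parallel gripper is mounted at the origin on the work surface. World frame = base frame: x ahead of the robot, y to its left, z up, the work surface at z = 0. Lengths are in m, angles in rad, forces in N, time in s.
With the tool pointing down it reaches from about 0.425 to 1.025 m from the base axis. Payload 9.4 kg.
Tool frame: the origin (TCP) lies at the very end of the fingers, on their centre line; the grasp point (between the pads) lies 19 mm behind it (grip_point_offset is the distance from the TCP to the grasp point, in m); z points along the fingers, y is the direction in which the jaws open and shut (so a half turn about z gives the same grasp; the last joint's range is limited). The gripper opens to 85 mm and grips with 20 to 120 N. Pads are 22 mm wide; open, the fingers measure 114 mm over their backs; the gripper's body (76 mm by 85 mm) begins 54 mm behind the grasp point. The pads swing forward as they close: fully open they stand 13 mm farther back than shut.
Start: joints at [1.23, 0.599, -0.003, 1.599, 0.002, 0.943, -0.08], TCP at [0.189, -0.7, 0.231] pointing down, gripper open.
Joint ranges: [-2.57, 2.57], [-0.35, 1.97], [-1.29, 1.29], [0.11, 2.56], [-1.05, 4.19], [0.11, 1.86], [-2.63, 2.63]. Speed limits (rad/s): [2.22, 2.22, 3.01, 3.01, 3.14, 3.14, 3.14].

## Interface

Orientations are given as a unit quaternion [w, x, y, z].
In Python, from rig import get_state, camera, sign_off, search_frame, grip_point_offset gives the robot as it stands. The module is installed in compiled form; this text tells all that it offers.
- The arm moves only by the tool apply_moves, never from a script. Its argument "commands" is a list of rows, each a list of 7 numbers: the shift along the tool's x, y, z in units of 50 mm (1.0 is 50 mm), then the turn, a rotation vector about the tool's x, y, z in units of 5 degrees (1.0 is 5 degrees), then the finger opening in mm, from 0 to 85.4. In form: [[x, y, z, rx, ry, rz, fingers], ...]. A call has 1 to 12 rows; each row is the pose to reach, as a shift and turn from the pose commanded when the call began, along the tool's axes at that moment; what a row does not reach only later rows make up. A row lasts 1/10 s, in which the tool goes at most 50 mm and 8.59 degrees, less where a joint would pass 70% of its speed; a pose out of reach is approached as far as the arm can. A call with a gripper value outside its range is refused whole. The fingers move at their own pace and stop on an object; the grip force is fixed at half the most. Time passes only in rows, so rows that repeat a pose let the fingers close. It gives the time, the measured TCP pose, the force and the opening at its end, in the units of the state.
- get_state(): the state, without advancing time (a new reading comes with each control period).
- camera(name): name is "side" or "top"; returns a dict with "pixels" (480x640x3 uint8, red, green, blue), "fx", "fy", "cx", "cy" (pixels), "R" (3x3) and "t" (3): a world point X has camera coordinates R X + t. Camera axes: x right, y down, z forward; pixel columns grow to the right and rows downward; lengths in m; the calibration is good to about 2 mm. A picture is of the moment at which its call begins. There is no depth.
- sign_off(): hands the job in, once; it reports no verdict.
Trained networks look in a picture, given as the dict that the camera call returned (one of the last four; its "shot" number tells which), for a name from the list of things; names that differ only in an ending like _2 or _b are one class to them, and where a whole thing is asked for, a point or a joint stands for the part that bears it (a point fixed in the world has none). Each returns a list of dicts, best first, with "score" (0 to 1); they miss things now and then, are a little off and sometimes report something else, mostly with a low value. They report only what shows in the picture. A call takes as long as a camera call. They do not tell look-alikes from the thing itself.
- search_frame(picture, name): "point" ([x, y, z] in m, in world coordinates, good to about 4 mm: the middle of the surface that is visible of it).
The state is a dict: "t": time; "qpos": joint angles; "joint_vel": joint speeds; "joint_torque": joint torques, N m; "eef_pos": TCP position; "tcp_rot": TCP orientation; "ft_force": force on the tool from outside, world axes, zero at the start; "moment": the same for the moment, N m; "opening": finger opening in m.
Only numpy, scipy, OpenCV 4.12 (cv2) and the standard library are available. Lean on these libraries where they do the work, as an engineer would, in place of code of your own. Each camera call takes 0.05 s, during which the arm holds its last target. There are 200 camera calls.

## Working session

There is one attempt and no reset: what is moved stays moved. The work goes in short steps, Python scripts to look and compute and a tool call to move; the robot and the scene stay as the last step left them, time stands still between calls to the robot, and variables do not carry over. Pictures are saved under pics/ and viewed, about 8 in all and at most 12, crops included, and the job is handed in when it is done.

Besides the shell and the picture viewer there is one more tool, called as a command line: name --pt "numbers of a row" for each row, then --argument value for the rest. apply_moves: Moves the arm, as the interface text tells. Its arguments: {"type":"object","properties":{"commands":{"type":"array","items":{"type":"array","items":{"type":"number"}}}},"required":["commands"]}

```bash
mkdir -p pics; cat > h.py <<'E'
import cv2,numpy as np
from rig import *
from scipy.spatial.transform import Rotation as R
def save(c,n): cv2.imwrite('pics/'+n,c['pixels'][:,:,::-1])
def px(c,X):
    p=c['R']@np.array(X)+c['t']; return np.round([c['fx']*p[0]/p[2]+c['cx'],c['fy']*p[1]/p[2]+c['cy']],1)
def ray(c,u,v,z):
    Rm=np.array(c['R']);o=-Rm.T@c['t'];d=Rm.T@[(u-c['cx'])/c['fx'],(v-c['cy'])/c['fy'],1]
    return o+d*(z-o[2])/d[2]
E
python3 - <<'E'
from h import *
s=get_state();print({k:np.round(v,3) for k,v in s.items()},grip_point_offset)
for n in('top','side'):
    c=camera(n);save(c,n+'0.png');print(n,np.round(-np.array(c['R']).T@c['t'],3),c['fx'])
    for k in 'carton stand scanner scanner_window pack adapter roll stapler mug dispenser marker_tray sleeve'.split():
        print(k,[(np.round(d['point'],3).tolist(),px(c,d['point']).tolist(),round(d['score'],2)) for d in search_frame(c,k)[:4]])
E
```

```text
{'t': np.float64(0.0), 'qpos': array([ 1.23 ,  0.6  , -0.003,  1.6  ,  0.002,  0.943, -0.08 ]), 'joint_vel': array([-0.   , -0.   , -0.002, -0.002,  0.002, -0.   , -0.   ]), 'joint_torque': array([-0.0000e+00, -7.7644e+01,  1.5650e+00, -2.5800e+01,  1.2000e-02,
        9.0000e-03, -0.0000e+00]), 'eef_pos': array([ 0.189, -0.699,  0.23 ]), 'tcp_rot': array([-0.001,  0.991,  0.132, -0.   ]), 'ft_force': array([ 0.242,  0.052, -0.109]), 'moment': array([ 0.043,  0.074, -0.044]), 'opening': np.float64(0.085)} 0.0187
top [ 0.384 -0.051  1.819] 614.2899295459894
carton [([0.536, 0.043, 0.003], [283.5, 244.5], 0.6)]
stand [([0.521, 0.333, 0.01], [185.7, 252.3], 0.64), ([0.66, -0.371, 0.041], [423.5, 197.1], 0.55)]
scanner [([0.521, 0.352, 0.17], [166.1, 248.3], 0.73), ([0.742, -0.224, 0.026], [371.7, 172.1], 0.39)]
scanner_window [([0.522, 0.353, 0.168], [166.0, 248.0], 0.95)]
pack [([0.612, -0.212, 0.031], [369.5, 215.3], 0.64)]
adapter [([0.395, -0.397, 0.03], [436.4, 288.0], 0.83), ([0.454, -0.497, 0.034], [470.2, 266.7], 0.78), ([0.498, -0.399, 0.032], [435.5, 252.2], 0.61), ([0.74, -0.
[... 812 characters left out ...]
0.32)]
scanner_window [([0.522, 0.335, 0.148], [277.2, 171.2], 0.64)]
pack [([0.604, -0.228, 0.029], [335.7, 311.4], 0.61)]
adapter [([0.458, -0.51, 0.029], [285.7, 426.6], 0.87), ([0.49, -0.407, 0.032], [296.6, 377.3], 0.73), ([0.391, -0.413, 0.027], [246.8, 388.7], 0.59), ([0.52, 0.34, 0.15], [276.4, 170.0], 0.52)]
roll [([0.472, -0.226, 0.021], [279.8, 320.5], 0.74), ([0.78, -0.028, 0.014], [383.9, 260.2], 0.72)]
stapler [([0.666, -0.393, 0.043], [381.2, 355.9], 0.84)]
mug [([0.734, 0.165, 0.06], [352.9, 213.9], 0.79)]
dispenser [([0.734, -0.272, 0.036], [395.3, 315.0], 0.73)]
marker_tray [([0.78, -0.027, 0.01], [384.0, 261.2], 0.76)]
sleeve [([0.703, 0.281, 0.105], [335.6, 185.6], 0.84)]
```

```bash
python3 - <<'E'
import cv2
t=cv2.imread('pics/top0.png')
cv2.imwrite('pics/t1.png',cv2.resize(t[140:340,120:510],None,fx=2.05,fy=2.05,interpolation=cv2.INTER_CUBIC))
s=t[190:310,345:495]
cv2.imwrite('pics/t2.png',cv2.resize(s,None,fx=5,fy=5,interpolation=cv2.INTER_CUBIC))
E
```

```text
(no output)
```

View pics/t1.png

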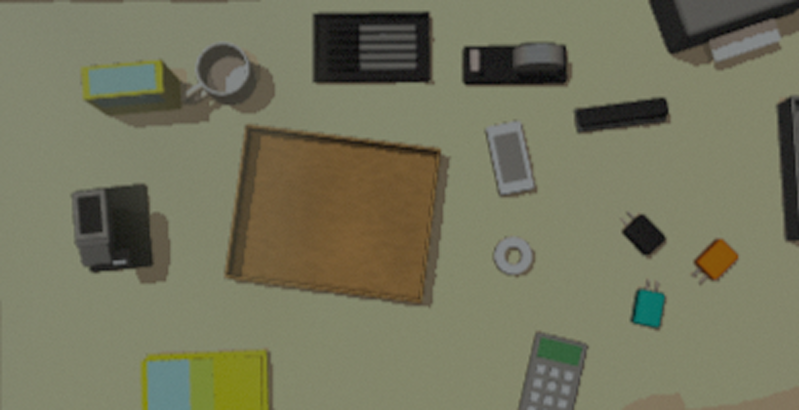

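View pics/t2.png

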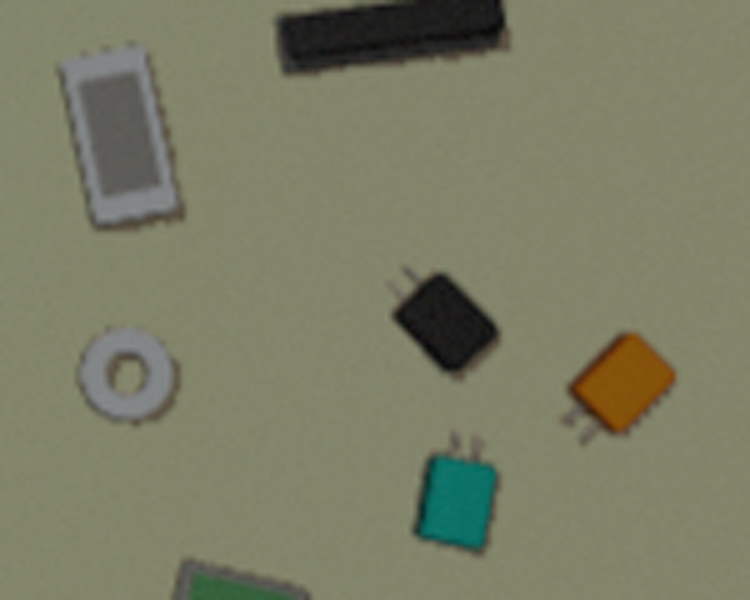

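The adapter candidates are black (435,252), orange (470,267) and turquoise (436,288). The black one fits the description, and the enlarged crop confirms it. The drive is at (369,215) and the roll at (370,265). Next I'll check which way the scanner faces.

```bash
python3 - <<'E'
from h import *
t=cv2.imread('pics/top0.png');s=cv2.imread('pics/side0.png')
a=cv2.resize(t[220:285,145:205],(360,390),interpolation=cv2.INTER_CUBIC)
b=cv2.resize(s[150:235,235:315],(400,425),interpolation=cv2.INTER_CUBIC)
im=np.zeros((425,760,3),np.uint8);im[:390,:360]=a;im[:,360:]=b
cv2.imwrite('pics/sc.png',im)
c=camera('top')
f=lambda u,v,z,k=(345,190,5):ray(c,k[0]+u/k[2],k[1]+v/k[2],z)[:2]
def show(n,P): 
    P=np.array(P);print(n,P.mean(0).round(3),[ (np.linalg.norm(d).round(3),np.degrees(np.arctan2(d[1],d[0])).round(1)) for d in np.roll(P,-1,0)-P])
show('pack',[f(*p,.028) for p in [(60,65),(148,45),(182,210),(98,228)]])
show('carton',[f(*p,.05,(120,140,2.05)) for p in [(247,126),(441,150),(428,303),(228,277)]])
print('roll',f(129,374,.026))
# adapter contour
m=(t.max(2)<45).astype(np.uint8);n,l,st,ce=cv2.connectedComponentsWithStats(m)
i=l[253,435];pts=np.argwhere(l==i)[:,::-1].astype(np.float32);print(len(pts))
P=[ray(c,*q,.03)[:2] for q in cv2.boxPoints(cv2.minAreaRect(pts))];show('adapter',P)
E
```

```text
pack [ 0.607 -0.212] [(np.float64(0.053), np.float64(-78.8)), (np.float64(0.099), np.float64(-170.8)), (np.float64(0.05), np.float64(100.4)), (np.float64(0.099), np.float64(10.9))]
carton [0.533 0.04 ] [(np.float64(0.278), np.float64(-98.9)), (np.float64(0.216), np.float64(173.3)), (np.float64(0.283), np.float64(81.0)), (np.float64(0.216), np.float64(-8.1))]
roll [ 0.46765793 -0.21081567]
214
adapter [ 0.492 -0.394] [(np.float64(0.037), np.float64(-47.1)), (np.float64(0.049), np.float64(-137.5)), (np.float64(0.037), np.float64(132.8)), (np.float64(0.049), np.float64(42.6))]
```

View pics/sc.png

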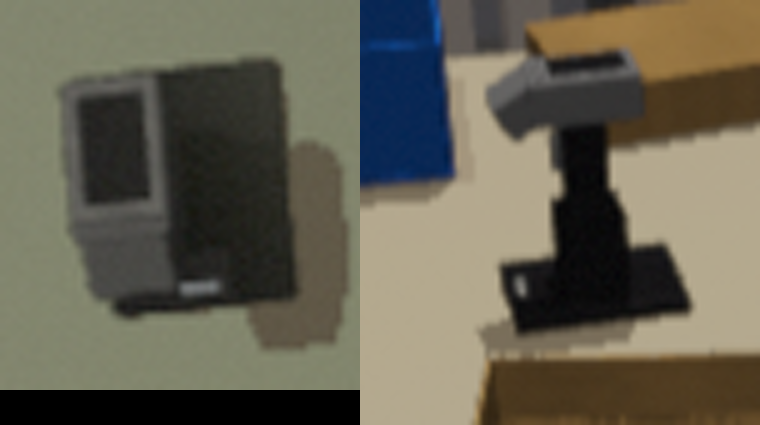

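Carton at (.533,.040) yaw −8°. Drive at (.607,−.212) yaw 10.5°. Black adapter at (.492,−.394) yaw 42.5°. Roll at (.468,−.211). The scanner's nose points to world −x, with a yaw of about +6°. I'll start with the drive.

```bash
cat >> h.py <<'E'
def Rt(psi,tilt=0):
    # tool x at world angle psi, pointing down; tilt>0 leans the fingers' direction towards +toolx
    return R.from_euler('z',psi,degrees=True)*R.from_euler('y',-tilt,degrees=True)*R.from_quat([1,0,0,0])
def go(xyz,psi,tilt=0,start=None):
    s=get_state();q=s['tcp_rot'];Rc=R.from_quat([q[1],q[2],q[3],q[0]]);p=s['eef_pos']
    if start: p=np.array(start[0]);Rc=Rt(*start[1:])
    d=Rc.inv().apply(np.array(xyz)-p)/.05;w=(Rc.inv()*Rt(psi,tilt)).as_rotvec(degrees=True)/5
    print('move',np.round(d,2),np.round(w,2),'t',s['t'])
def st():
    s=get_state();print({k:np.round(s[k],3).tolist() for k in('t','eef_pos','tcp_rot','ft_force','opening','qpos')})
E
python3 - <<'E'
from h import *
go([.607,-.212,.10],10.5)
c=camera('top');f=lambda u,v:ray(c,145+u/6,220+v/6,.169)[:2]
P=np.array([f(*p) for p in[(63,85),(155,75),(170,215),(78,222)]]);print(P.mean(0),np.degrees(np.arctan2(*(P[0]-P[3])[::-1])),np.degrees(np.arctan2(*(P[1]-P[2])[::-1])),np.linalg.norm(P[0]-P[3]))
E
```

```text
move [10.62 -7.24  2.62] [-0.    0.    0.92] t 1.35
[0.53096336 0.35688343] 6.152883105633542 5.862816442187343 0.06251531253995275
```

apply_moves --pt "5.3 -3.6 0 0 0 0.9 85" --pt "10.62 -7.24 0 0 0 0.92 85" --pt "10.62 -7.24 0 0 0 0.92 85" --pt "10.62 -7.24 0 0 0 0.92 85" --pt "10.62 -7.24 1 0 0 0.92 85" --pt "10.62 -7.24 1.5 0 0 0.92 85" --pt "10.62 -7.24 2.6 0 0 0.92 85" --pt "10.62 -7.24 2.6 0 0 0.92 85" --pt "10.62 -7.24 2.6 0 0 0.92 85" --pt "10.62 -7.24 2.6 0 0 0.92 85" --pt "10.62 -7.24 2.6 0 0 0.92 85" --pt "10.62 -7.24 2.6 0 0 0.92 85"

```text
t: 2.6
eef_pos: [0.5699, -0.2556, 0.1208]
tcp_rot: [0.0, 0.996, 0.092, 0.0]
ft_force: [1.2, -0.5, -0.4]
opening: 0.0851
```

apply_moves --pt "10 -7 2.6 0 0 0.92 85"

```text
t: 2.7
eef_pos: [0.6033, -0.2207, 0.1098]
tcp_rot: [-0.0, 0.999, 0.051, -0.001]
ft_force: [0.2, 0.7, 0.3]
opening: 0.0852
```

I shouldn't have sent that second call, but it did no harm. I'll recompute from the state.

```bash
python3 - <<'E'
from h import *
c=camera('side');save(c,'s1.png');st()
print([ (np.round(d['point'],3),d['score']) for d in search_frame(c,'pack')])
go([.607,-.212,.06],10.5);go([.607,-.212,-.002],10.5)
cv2.imwrite('pics/s1c.png',cv2.resize(c['pixels'][200:350,220:440,::-1],None,fx=3.5,fy=3.5,interpolation=cv2.INTER_CUBIC))
E
```

```text
{'t': 2.75, 'eef_pos': [0.61, -0.211, 0.108], 'tcp_rot': [-0.003, 0.999, 0.053, 0.002], 'ft_force': [6.898, 6.265, -0.496], 'opening': 0.085, 'qpos': [0.222, 0.65, 0.039, 1.888, -0.053, 0.603, -1.168]}
[(array([ 0.603, -0.228,  0.027]), 0.86)]
move [-0.02 -0.03  0.98] [-0.04 -0.02 -0.82] t 2.8
move [-0.02 -0.02  2.22] [-0.04 -0.02 -0.82] t 2.8
```

View pics/s1c.png

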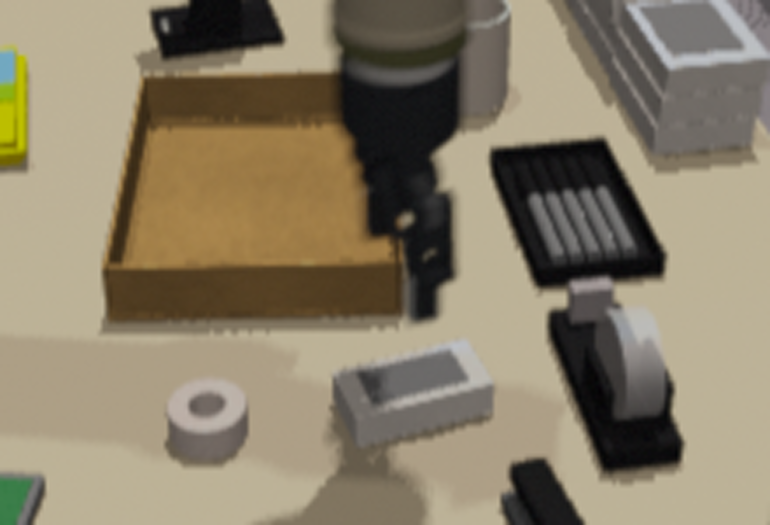

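The gripper hangs above the drive, which appears near (410,395) in the crop with the carton beyond it. Now I'll descend.

apply_moves --pt "0 0 1 0 0 -0.8 85" --pt "0 0 1 0 0 -0.8 85" --pt "0 0 1 0 0 -0.8 85" --pt "0 0 1 0 0 -0.8 85"

```text
t: 3.2
eef_pos: [0.6034, -0.2231, 0.0626]
tcp_rot: [0.0, 0.996, 0.085, 0.001]
ft_force: [-0.1, -0.2, -0.2]
opening: 0.0851
```

```bash
python3 - <<'E'
from h import *
st();go([.607,-.212,-.002],10.5)
E
```

```text
{'t': 3.2, 'eef_pos': [0.603, -0.223, 0.063], 'tcp_rot': [0.0, 0.996, 0.085, 0.001], 'ft_force': [-0.134, -0.214, -0.245], 'opening': 0.085, 'qpos': [0.252, 0.711, 0.022, 1.916, -0.029, 0.513, -1.107]}
move [ 0.11 -0.21  1.29] [ 0.01 -0.02 -0.14] t 3.2
```

apply_moves --pt "0.1 -0.2 0 0 0 -0.15 85" --pt "0.1 -0.2 0.5 0 0 -0.15 85" --pt "0.1 -0.2 0.9 0 0 -0.15 85" --pt "0.1 -0.2 1.28 0 0 -0.15 85" --pt "0.1 -0.2 1.28 0 0 -0.15 85" --pt "0.1 -0.2 1.28 0 0 -0.15 85"

```text
t: 3.8
eef_pos: [0.6067, -0.2112, -0.002]
tcp_rot: [0.0, 0.996, 0.093, 0.0]
ft_force: [0.1, -0.2, 0.1]
opening: 0.0852
```

apply_moves --pt "0 0 0 0 0 0 60" --pt "0 0 0 0 0 0 40" --pt "0 0 0 0 0 0 40" --pt "0 0 0 0 0 0 40" --pt "0 0 0 0 0 0 40" --pt "0 0 0 0 0 0 40"

```text
t: 4.4
eef_pos: [0.6068, -0.2117, -0.0017]
tcp_rot: [0.0, 0.996, 0.093, 0.001]
ft_force: [-0.2, 0.0, 7.7]
opening: 0.0494
```

apply_moves --pt "0 0 -0.6 0 0 0 40" --pt "0 0 -1.4 0 0 0 40" --pt "0 0 -2.2 0 0 0 40" --pt "0 0 -2.4 0 0 0 40" --pt "0 0 -2.4 0 0 0 40"

```text
t: 4.9
eef_pos: [0.6071, -0.2118, 0.1191]
tcp_rot: [0.001, 0.996, 0.093, 0.002]
ft_force: [0.7, -0.3, -1.8]
opening: 0.049
```

```bash
python3 - <<'E'
from h import *
st();go([.544,.119,.11],-8)
c=camera('top');f=[(np.round(d['point'],3),d['score']) for d in search_frame(c,'pack')];print(f)
E
```

```text
{'t': 4.9, 'eef_pos': [0.607, -0.212, 0.119], 'tcp_rot': [0.001, 0.996, 0.093, 0.002], 'ft_force': [0.707, -0.33, -1.82], 'opening': 0.049, 'qpos': [0.231, 0.632, 0.026, 1.891, -0.026, 0.615, -1.112]}
move [-0.02 -6.74  0.17] [ 0.01 -0.04  3.73] t 4.9
[]
```

apply_moves --pt "0 -0.7 0 0 0 0.7 40" --pt "0 -1.5 0 0 0 1.5 40" --pt "0 -2.4 0 0 0 2.4 40" --pt "0 -3.3 0 0 0 3 40" --pt "0 -4.2 0 0 0 3.73 40" --pt "0 -5.1 0 0 0 3.73 40" --pt "0 -5.9 0 0 0 3.73 40" --pt "0 -6.4 0 0 0 3.73 40" --pt "0 -6.74 0 0 0 3.73 40" --pt "0 -6.74 0 0 0 3.73 40" --pt "0 -6.74 0 0 0 3.73 40" --pt "0 -6.74 0 0 0 3.73 40"

```text
t: 6.2
eef_pos: [0.5435, 0.1182, 0.1161]
tcp_rot: [0.001, 0.998, -0.07, -0.001]
ft_force: [-0.1, -1.0, -0.9]
opening: 0.0491
```

```bash
python3 - <<'E'
from h import *
st();go([.544,.119,.004],-8)
E
```

```text
{'t': 6.2, 'eef_pos': [0.544, 0.118, 0.116], 'tcp_rot': [0.001, 0.998, -0.07, -0.001], 'ft_force': [-0.145, -1.036, -0.869], 'opening': 0.049, 'qpos': [-0.435, 0.567, 0.171, 2.094, -0.191, 0.497, -1.833]}
move [ 0.01 -0.02  2.24] [ 0.02  0.01 -0.01] t 6.2
```

Lower it, release, retreat. The finger opening stays small so the fingers clear the wall.

apply_moves --pt "0 0 0.5 0 0 0 40" --pt "0 0 1.1 0 0 0 40" --pt "0 0 1.6 0 0 0 40" --pt "0 0 1.9 0 0 0 40" --pt "0 0 2.1 0 0 0 40" --pt "0 0 2.23 0 0 0 40" --pt "0 0 2.23 0 0 0 40" --pt "0 0 2.23 0 0 0 40"

```text
t: 7.0
eef_pos: [0.544, 0.1195, 0.0058]
tcp_rot: [-0.0, 0.998, -0.07, 0.0]
ft_force: [0.3, -0.0, -0.6]
opening: 0.0489
```

apply_moves --pt "0 0 0 0 0 0 54" --pt "0 0 0 0 0 0 62" --pt "0 0 0 0 0 0 62" --pt "0 0 -0.4 0 0 0 62" --pt "0 0 -1.2 0 0 0 62" --pt "0 0 -2.2 0 0 0 85" --pt "0 0 -2.4 0 0 0 85" --pt "0 0 -2.4 0 0 0 85"

```text
t: 7.8
eef_pos: [0.5448, 0.1202, 0.1276]
tcp_rot: [-0.001, 0.998, -0.069, 0.002]
ft_force: [0.1, 0.1, -0.2]
opening: 0.0852
```

```bash
python3 - <<'E'
from h import *
st();go([.492,-.394,.12],42.5)
E
```

```text
{'t': 7.8, 'eef_pos': [0.545, 0.12, 0.128], 'tcp_rot': [-0.001, 0.998, -0.069, 0.002], 'ft_force': [0.111, 0.068, -0.191], 'opening': 0.085, 'qpos': [-0.444, 0.549, 0.181, 2.087, -0.192, 0.516, -1.832]}
move [ 0.38 10.33  0.13] [ -0.    -0.05 -10.09] t 7.8
```

apply_moves --pt "0.1 1 0 0 0 -1 85" --pt "0.2 2 0 0 0 -2.5 85" --pt "0.3 3 0 0 0 -4 85" --pt "0.38 4 0 0 0 -5.5 85" --pt "0.38 5 0 0 0 -7 85" --pt "0.38 6 0 0 0 -8.5 85" --pt "0.38 7 0 0 0 -10.1 85" --pt "0.38 8 0 0 0 -10.1 85" --pt "0.38 9 0 0 0 -10.1 85" --pt "0.38 10 0 0 0 -10.1 85" --pt "0.38 10.3 0.3 0 0 -10.1 85" --pt "0.38 10.3 0.5 0 0 -10.1 85"

```text
t: 9.0
eef_pos: [0.4888, -0.3958, 0.0977]
tcp_rot: [-0.001, 0.933, 0.36, -0.001]
ft_force: [-0.2, 1.2, -0.5]
opening: 0.085
```

```bash
python3 - <<'E'
from h import *
c=camera('top');c=camera('top')
cv2.imwrite('pics/t3.png',cv2.resize(c['pixels'][140:310,140:500,::-1],None,fx=2.2,fy=2.2,interpolation=cv2.INTER_CUBIC))
st();go([.492,-.394,.05],42.5);go([.492,-.394,.0],42.5)
d=camera('side')
for n in('pack','adapter','roll'):
  for k in(c,d):print(n,[(np.round(x['point'],3).tolist(),round(x['score'],2)) for x in search_frame(k,n)])
E
```

```text
{'t': 9.1, 'eef_pos': [0.49, -0.391, 0.097], 'tcp_rot': [-0.002, 0.932, 0.363, -0.001], 'ft_force': [-0.233, 0.166, -0.055], 'opening': 0.085, 'qpos': [0.687, 0.653, -0.157, 1.926, 0.171, 0.58, -0.41]}
move [-0.01  0.08  0.95] [-0.06 -0.    0.01] t 9.1
move [-0.01  0.08  1.95] [-0.06 -0.    0.01] t 9.1
pack [([0.547, 0.113, 0.033], 0.55), ([0.521, 0.35, 0.171], 0.34)]
pack []
adapter [([0.397, -0.395, 0.027], 0.58), ([0.505, -0.381, 0.032], 0.42), ([0.524, 0.353, 0.168], 0.42)]
adapter [([0.39, -0.412, 0.029], 0.87), ([0.494, -0.406, 0.033], 0.78), ([0.455, -0.515, 0.027], 0.75), ([0.599, 0.021, 0.008], 0.46)]
roll [([0.466, -0.211, 0.021], 0.62), ([0.52, 0.35, 0.172], 0.54)]
roll [([0.481, -0.237, 0.01], 0.63), ([0.702, 0.281, 0.105], 0.31)]
```

View pics/t3.png

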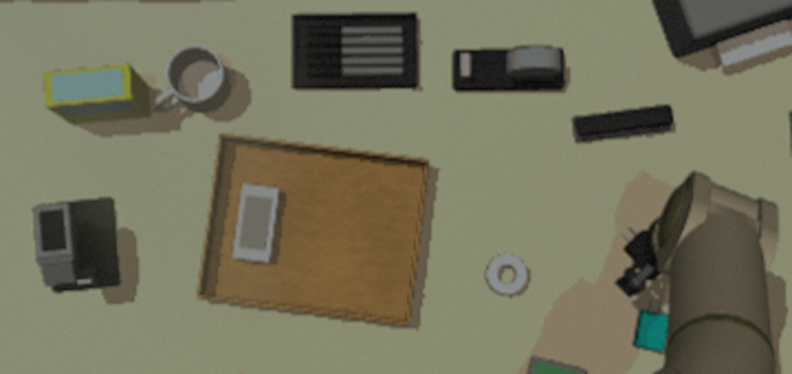

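The drive lies flat in the carton's left part (258,222), aligned with the carton. Adapter next.

apply_moves --pt "0 0.08 0.5 0 0 0 85" --pt "0 0.06 1.1 0 0 0 85" --pt "0 0.06 1.6 0 0 0 85" --pt "0 0.06 1.93 0 0 0 85" --pt "0 0.06 1.93 0 0 0 85" --pt "0 0.06 1.93 0 0 0 50" --pt "0 0.06 1.93 0 0 0 30" --pt "0 0.06 1.93 0 0 0 30" --pt "0 0.06 1.93 0 0 0 30" --pt "0 0.06 1.93 0 0 0 30" --pt "0 0.06 1.93 0 0 0 30" --pt "0 0.06 1.93 0 0 0 30"

```text
t: 10.65
eef_pos: [0.4939, -0.3959, 0.0054]
tcp_rot: [0.001, 0.932, 0.362, 0.001]
ft_force: [-0.6, -0.3, 5.9]
opening: 0.037
```

apply_moves --pt "0 0 -0.6 0 0 0 30" --pt "0 0 -1.4 0 0 0 30" --pt "0 0 -2.2 0 0 0 30" --pt "0 0 -2.4 0 0 0 30" --pt "0 0 -2.4 0 0 0 30" --pt "0 0 -2.4 0 0 0 30"

```text
t: 11.25
eef_pos: [0.4925, -0.395, 0.1233]
tcp_rot: [-0.0, 0.932, 0.362, -0.0]
ft_force: [0.3, -0.1, -1.3]
opening: 0.0369
```

```bash
python3 - <<'E'
from h import *
st();go([.522,-.039,.118],82)
E
```

```text
{'t': 11.25, 'eef_pos': [0.492, -0.395, 0.123], 'tcp_rot': [-0.0, 0.932, 0.362, -0.0], 'ft_force': [0.349, -0.133, -1.294], 'opening': 0.037, 'qpos': [0.696, 0.621, -0.166, 1.903, 0.164, 0.631, -0.401]}
move [ 5.25 -4.85  0.11] [-0.01  0.   -7.9 ] t 11.25
```

apply_moves --pt "0.5 -0.5 0 0 0 -0.8 30" --pt "1.1 -1 0 0 0 -1.7 30" --pt "1.7 -1.6 0 0 0 -2.7 30" --pt "2.4 -2.2 0 0 0 -3.7 30" --pt "3.1 -2.8 0 0 0 -4.8 30" --pt "3.8 -3.5 0 0 0 -6 30" --pt "4.4 -4.1 0 0 0 -7.1 30" --pt "4.9 -4.5 0 0 0 -7.9 30" --pt "5.25 -4.85 0 0 0 -7.9 30" --pt "5.25 -4.85 0 0 0 -7.9 30" --pt "5.25 -4.85 0 0 0 -7.9 30"

```text
t: 12.35
eef_pos: [0.5218, -0.0387, 0.1225]
tcp_rot: [-0.001, 0.754, 0.657, -0.001]
ft_force: [0.3, -0.6, -0.9]
opening: 0.0367
```

```bash
python3 - <<'E'
from h import *
st();go([.522,-.039,.009],82)
E
```

```text
{'t': 12.35, 'eef_pos': [0.522, -0.039, 0.122], 'tcp_rot': [-0.001, 0.754, 0.657, -0.001], 'ft_force': [0.267, -0.579, -0.887], 'opening': 0.037, 'qpos': [0.182, 0.536, -0.305, 2.14, 0.319, 0.51, -0.502]}
move [-0.01  0.01  2.27] [-0.03  0.    0.02] t 12.35
```

apply_moves --pt "0 0 0.5 0 0 0 30" --pt "0 0 1.1 0 0 0 30" --pt "0 0 1.6 0 0 0 30" --pt "0 0 1.9 0 0 0 30" --pt "0 0 2.1 0 0 0 30" --pt "0 0 2.26 0 0 0 30" --pt "0 0 2.26 0 0 0 30" --pt "0 0 2.26 0 0 0 30"

```text
t: 13.15
eef_pos: [0.5227, -0.0394, 0.011]
tcp_rot: [0.0, 0.755, 0.656, 0.0]
ft_force: [-1.0, 0.1, -1.8]
opening: 0.0368
```

apply_moves --pt "0 0 0 0 0 0 42" --pt "0 0 0 0 0 0 55" --pt "0 0 0 0 0 0 55" --pt "0 0 -0.4 0 0 0 55" --pt "0 0 -1.2 0 0 0 55" --pt "0 0 -2.2 0 0 0 85" --pt "0 0 -2.3 0 0 0 85" --pt "0 0 -2.3 0 0 0 85"

```text
t: 13.95
eef_pos: [0.5235, -0.0394, 0.1276]
tcp_rot: [0.001, 0.755, 0.656, 0.001]
ft_force: [0.6, -0.9, -0.7]
opening: 0.0852
```

```bash
python3 - <<'E'
from h import *
st();go([.468,-.211,.12],75)
E
```

```text
{'t': 13.95, 'eef_pos': [0.524, -0.039, 0.128], 'tcp_rot': [0.001, 0.755, 0.656, 0.001], 'ft_force': [0.629, -0.918, -0.705], 'opening': 0.085, 'qpos': [0.195, 0.529, -0.321, 2.137, 0.329, 0.518, -0.512]}
move [-3.55 -0.62  0.15] [ 0.04 -0.01  1.39] t 13.95
```

apply_moves --pt "-0.9 -0.15 0 0 0 0.6 85" --pt "-1.8 -0.3 0 0 0 1.2 85" --pt "-2.7 -0.5 0 0 0 1.4 85" --pt "-3.4 -0.62 0 0 0 1.4 85" --pt "-3.55 -0.62 0.5 0 0 1.4 85" --pt "-3.55 -0.62 0.9 0 0 1.4 85" --pt "-3.55 -0.62 0.9 0 0 1.4 85" --pt "-3.55 -0.62 0.9 0 0 1.4 85"

```text
t: 14.75
eef_pos: [0.4667, -0.2098, 0.08]
tcp_rot: [-0.001, 0.793, 0.609, -0.001]
ft_force: [-0.2, -0.4, 0.9]
opening: 0.0852
```

```bash
python3 - <<'E'
from h import *
st();go([.468,-.211,.002],75)
E
```

```text
{'t': 14.75, 'eef_pos': [0.467, -0.21, 0.08], 'tcp_rot': [-0.001, 0.793, 0.609, -0.001], 'ft_force': [-0.154, -0.363, 0.921], 'opening': 0.085, 'qpos': [0.491, 0.596, -0.256, 2.194, 0.378, 0.395, -0.334]}
move [-0.02  0.04  1.56] [-0.03 -0.    0.01] t 14.75
```

apply_moves --pt "0 0.04 0.5 0 0 0 85" --pt "0 0.03 1 0 0 0 85" --pt "0 0.03 1.4 0 0 0 85" --pt "0 0.03 1.55 0 0 0 85" --pt "0 0.03 1.55 0 0 0 85" --pt "0 0.03 1.55 0 0 0 60" --pt "0 0.03 1.55 0 0 0 45" --pt "0 0.03 1.55 0 0 0 45" --pt "0 0.03 1.55 0 0 0 45" --pt "0 0.03 1.55 0 0 0 45" --pt "0 0.03 1.55 0 0 0 45"

```text
t: 15.85
eef_pos: [0.4693, -0.2111, 0.005]
tcp_rot: [0.001, 0.793, 0.609, 0.001]
ft_force: [-1.3, 1.0, 12.1]
opening: 0.0529
```

apply_moves --pt "0 0 -0.6 0 0 0 45" --pt "0 0 -1.4 0 0 0 45" --pt "0 0 -2.2 0 0 0 45" --pt "0 0 -2.4 0 0 0 45" --pt "0 0 -2.4 0 0 0 45" --pt "0 0 -2.4 0 0 0 45"

```text
t: 16.45
eef_pos: [0.4683, -0.2111, 0.1231]
tcp_rot: [0.0, 0.793, 0.609, -0.0]
ft_force: [-0.4, -0.1, -0.3]
opening: 0.0528
```

```bash
python3 - <<'E'
from h import *
st();go([.534,.048,.12],82)
E
```

```text
{'t': 16.45, 'eef_pos': [0.468, -0.211, 0.123], 'tcp_rot': [0.0, 0.793, 0.609, -0.0], 'ft_force': [-0.376, -0.082, -0.297], 'opening': 0.053, 'qpos': [0.543, 0.528, -0.324, 2.162, 0.342, 0.499, -0.304]}
move [ 5.35 -0.07  0.06] [-0.   0.  -1.4] t 16.45
```

apply_moves --pt "0.6 0 0 0 0 -0.3 45" --pt "1.3 0 0 0 0 -0.6 45" --pt "2.1 0 0 0 0 -1 45" --pt "2.9 0 0 0 0 -1.4 45" --pt "3.7 0 0 0 0 -1.4 45" --pt "4.4 0 0 0 0 -1.4 45" --pt "5 -0.05 0 0 0 -1.4 45" --pt "5.35 -0.07 0 0 0 -1.4 45" --pt "5.35 -0.07 0 0 0 -1.4 45" --pt "5.35 -0.07 0 0 0 -1.4 45"

```text
t: 17.45
eef_pos: [0.5336, 0.0482, 0.1219]
tcp_rot: [-0.001, 0.754, 0.657, -0.001]
ft_force: [-0.4, -1.3, -0.5]
opening: 0.0526
```

```bash
python3 - <<'E'
from h import *
st();go([.534,.048,.010],82)
c=camera('side')
cv2.imwrite('pics/s2.png',cv2.resize(c['pixels'][150:300,220:400,::-1],None,fx=4,fy=4,interpolation=cv2.INTER_CUBIC))
E
```

```text
{'t': 17.45, 'eef_pos': [0.534, 0.048, 0.122], 'tcp_rot': [-0.001, 0.754, 0.657, -0.001], 'ft_force': [-0.353, -1.269, -0.544], 'opening': 0.053, 'qpos': [0.027, 0.549, -0.318, 2.113, 0.33, 0.529, -0.672]}
move [-0.    0.01  2.24] [-0.03  0.01  0.02] t 17.45
```

View pics/s2.png

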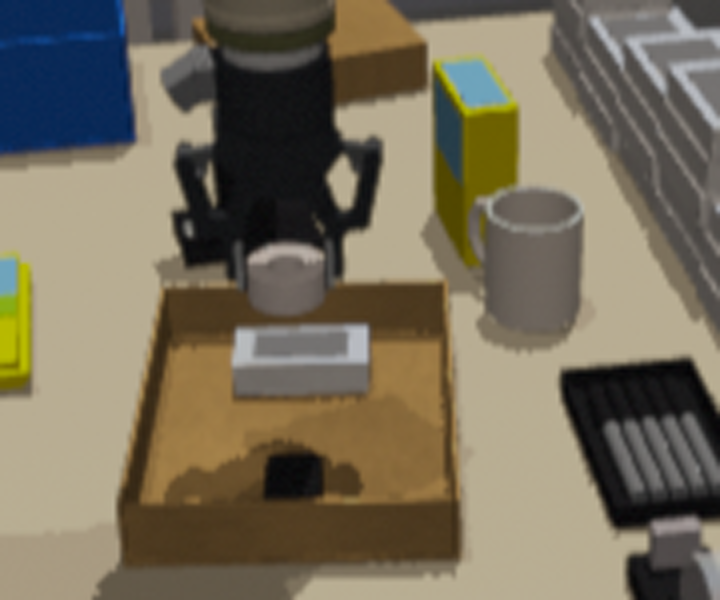

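The roll is held level at (287,275). The drive (300,360) and adapter (293,475) are in the carton. Lower the roll between them.

apply_moves --pt "0 0 0.5 0 0 0 45" --pt "0 0 1.1 0 0 0 45" --pt "0 0 1.6 0 0 0 45" --pt "0 0 1.9 0 0 0 45" --pt "0 0 2.1 0 0 0 45" --pt "0 0 2.24 0 0 0 45" --pt "0 0 2.24 0 0 0 45" --pt "0 0 2.24 0 0 0 45"

```text
t: 18.3
eef_pos: [0.5347, 0.0482, 0.0117]
tcp_rot: [0.0, 0.755, 0.656, 0.0]
ft_force: [0.1, -0.9, -0.8]
opening: 0.0521
```

apply_moves --pt "0 0 0 0 0 0 58" --pt "0 0 0 0 0 0 70" --pt "0 0 0 0 0 0 70" --pt "0 0 -0.4 0 0 0 70" --pt "0 0 -1.2 0 0 0 70" --pt "0 0 -2.2 0 0 0 85" --pt "0 0 -3.2 0 0 0 85" --pt "0 0 -4.2 0 0 0 85" --pt "0 0 -4.4 0 0 0 85" --pt "0 0 -4.4 0 0 0 85"

```text
t: 19.3
eef_pos: [0.5354, 0.0483, 0.2335]
tcp_rot: [0.001, 0.755, 0.656, 0.002]
ft_force: [-0.2, -1.1, -0.0]
opening: 0.0849
```

```bash
python3 - <<'E'
from h import *
st()
c=camera('top')
cv2.imwrite('pics/t4.png',cv2.resize(c['pixels'][215:295,145:215,::-1],None,fx=7,fy=7,interpolation=cv2.INTER_CUBIC))
d=camera('side');cv2.imwrite('pics/s4.png',np.hstack([cv2.resize(cv2.cvtColor(d['pixels'][140:240,230:330],4),(600,600),interpolation=cv2.INTER_CUBIC)]))
for n in('scanner','stand','scanner_head'):
  for k in(c,d):print(n,[(np.round(x['point'],3).tolist(),round(x['score'],2)) for x in search_frame(k,n)][:2])
for yaw in (4,6,8):
  # predicted outline test: print model corner pixels
  for cx,cy in((.525,.352),):
    M=R.from_euler('z',yaw,degrees=True)
    print(yaw,[px(c,M.apply([a,b,.017])+[cx,cy,.152]) for a,b in((37.5e-3,23e-3),(37.5e-3,-23e-3),(-37.5e-3,-23e-3),(-37.5e-3,23e-3))])
E
```

```text
{'t': 19.3, 'eef_pos': [0.535, 0.048, 0.234], 'tcp_rot': [0.001, 0.755, 0.656, 0.002], 'ft_force': [-0.221, -1.07, -0.007], 'opening': 0.085, 'qpos': [0.114, 0.399, -0.42, 2.011, 0.23, 0.773, -0.582]}
scanner []
scanner [([0.526, 0.339, 0.142], 0.93)]
stand [([0.52, 0.336, 0.011], 0.86), ([0.524, 0.35, 0.17], 0.64)]
stand [([0.525, 0.333, 0.015], 0.93)]
scanner_head [([0.518, 0.353, 0.174], 0.79)]
scanner_head [([0.526, 0.341, 0.144], 0.83)]
4 [array([156.8, 234.1]), array([173.7, 232.4]), array([175.7, 260. ]), array([158.8, 261.6])]
6 [array([156.3, 234.4]), array([173.1, 232.2]), array([176.2, 259.6]), array([159.3, 261.9])]
8 [array([155.9, 234.8]), array([172.6, 232. ]), array([176.6, 259.2]), array([159.8, 262.1])]
```

View pics/t4.png

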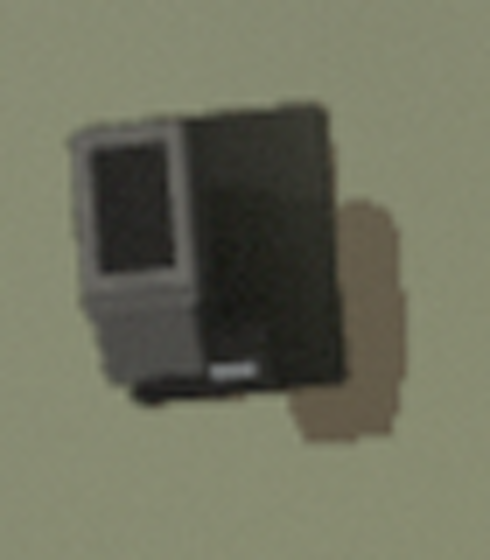

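```bash
python3 - <<'E'
from h import *
c=camera('top');f=lambda u,v,z:ray(c,145+u/7,215+v/7,z)[:2]
a,b=f(325,105,.012),f(346,380,.012);d=a-b;yaw=np.arctan2(d[1],d[0])
M=R.from_euler('z',yaw).as_matrix()[:2,:2]
print(a,b,np.degrees(yaw),np.linalg.norm(d),'stand centre',(a+b)/2+M@[0,.045])
print('rear mid',f(125,130,.169),'head c from rear',f(125,130,.169)-M@[.0375,0],'front mid',f(140,299,.169))
go([.525,.357,.30],6,-30)
E
python3 - <<'E'
import cv2
im=cv2.imread('pics/s4.png')
E
```

```text
[0.58677207 0.31512634] [0.47007283 0.3071433 ] 3.9133347779056833 0.1169719686866475 stand centre [0.52535131 0.3560299 ]
rear mid [0.5617568  0.36103128] head c from rear [0.52434423 0.35847199] front mid [0.4960932  0.35539131]
move [ 6.08 -1.04 -1.39] [ 3.96 -5.07 14.84] t 19.75
```

View pics/s4.png

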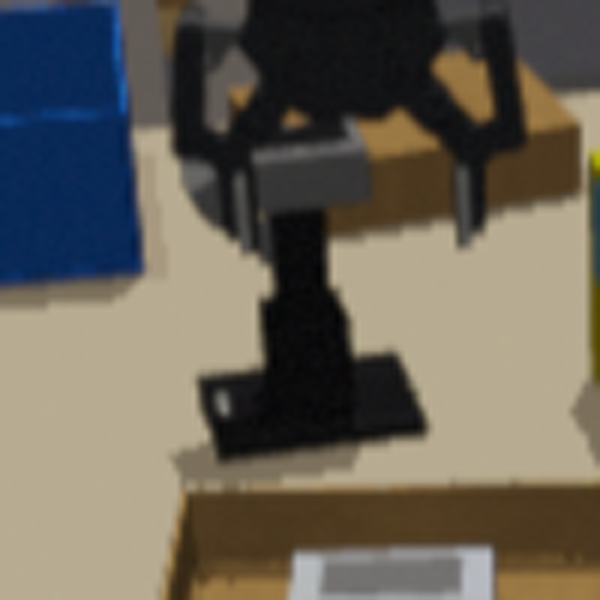

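```bash
python3 - <<'E'
from h import *
st();go([.515,.356,.29],185,0);go([.515,.356,.29],185,30)
d=camera('side');M=R.from_euler('z',5,degrees=True)
for p in([.0375,-.023,.017],[-.0375,-.023,.017],[.0375,-.023,-.017]): print((px(d,M.apply(p)+[.525,.357,.152])-[230,140])*6)
E
```

```text
{'t': 19.75, 'eef_pos': [0.534, 0.049, 0.23], 'tcp_rot': [-0.001, 0.755, 0.656, -0.001], 'ft_force': [0.257, 0.269, 0.477], 'opening': 0.085, 'qpos': [0.113, 0.404, -0.419, 2.012, 0.23, 0.772, -0.582]}
move [ 6.04 -1.23 -1.19] [-2.000e-02 -2.000e-02 -2.059e+01] t 19.75
move [ 6.04 -1.23 -1.19] [  5.36   4.26 -20.07] t 19.75
[359.4 142.2]
[220.2 159. ]
[363. 201.]
```

apply_moves --pt "0.5 -0.1 -0.5 0 0 -1.7 85" --pt "1 -0.3 -1 0 0 -3.4 85" --pt "1.6 -0.4 -1.3 0 0 -5 85" --pt "2.1 -0.5 -1.3 0 0 -6.7 85" --pt "2.6 -0.6 -1.3 0 0 -8.4 85" --pt "3.2 -0.7 -1.3 0 0 -10 85" --pt "3.8 -0.8 -1.3 0 0 -11.7 85" --pt "4.4 -0.9 -1.3 0 0 -13.4 85" --pt "5 -1 -1.3 0 0 -15 85" --pt "5.5 -1.1 -1.3 0 0 -16.7 85" --pt "6 -1.2 -1.3 0 0 -18.4 85" --pt "6 -1.2 -1.3 0 0 -20 85"

```text
t: 21.0
eef_pos: [0.5154, 0.3577, 0.2963]
tcp_rot: [-0.0, -0.023, 1.0, 0.001]
ft_force: [0.4, 0.2, -0.3]
opening: 0.0847
```

```bash
python3 - <<'E'
from h import *
st();go([.516,.356,.27],185,30)
E
```

```text
{'t': 21.0, 'eef_pos': [0.515, 0.358, 0.296], 'tcp_rot': [-0.0, -0.023, 1.0, 0.001], 'ft_force': [0.404, 0.163, -0.272], 'opening': 0.085, 'qpos': [-0.116, 0.551, -0.896, 1.725, 0.475, 1.097, 0.453]}
move [-0.01 -0.04  0.52] [ 0.16  5.99 -0.46] t 21.0
```

apply_moves --pt "0 0 0 0 1.2 0 85" --pt "0 0 0 0 2.4 -0.2 85" --pt "0 0 0 0 3.6 -0.3 85" --pt "0 0 0 0 4.8 -0.46 85" --pt "0 0 0.3 0.1 6 -0.46 85" --pt "0 0 0.5 0.15 6 -0.46 85" --pt "0 0 0.5 0.15 6 -0.46 85"

```text
t: 21.7
eef_pos: [0.5164, 0.3535, 0.2688]
tcp_rot: [-0.259, -0.037, 0.965, -0.012]
ft_force: [0.2, 0.2, 0.8]
opening: 0.0851
```

```bash
python3 - <<'E'
from h import *
st();go([.517,.356,.1355],185,30)
d=camera('side');c=camera('top')
im=np.hstack([cv2.resize(k['pixels'][a:a+100,b:b+100,::-1],(400,400),interpolation=cv2.INTER_CUBIC) for k,a,b in((d,110,230),(c,190,120))])
cv2.imwrite('pics/p5.png',im)
E
```

```text
{'t': 21.7, 'eef_pos': [0.516, 0.353, 0.269], 'tcp_rot': [-0.259, -0.037, 0.965, -0.012], 'ft_force': [0.194, 0.154, 0.762], 'opening': 0.085, 'qpos': [-0.091, 0.824, -0.924, 1.444, 0.235, 1.513, 0.642]}
move [-1.35  0.06  2.3 ] [ 0.02 -0.02 -0.12] t 21.7
```

View pics/p5.png

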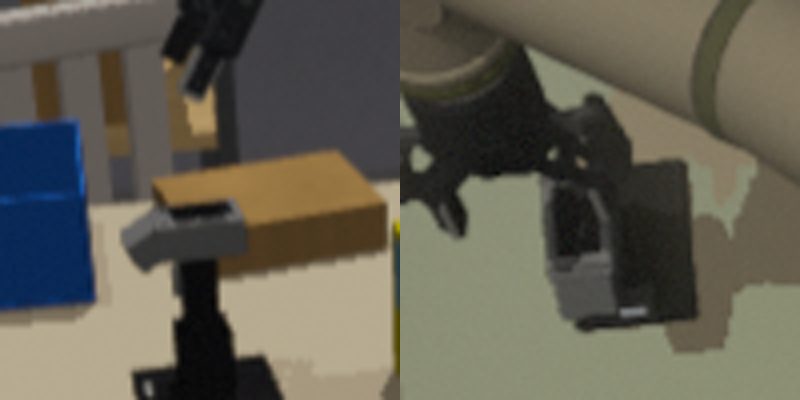

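The fingers are tilted and straddle the head. The head's outline in the side view matches my estimate to about 2 px. Now straight down.

apply_moves --pt "-0.3 0.06 0.5 0 0 -0.1 85" --pt "-0.6 0.06 1 0 0 -0.1 85" --pt "-0.9 0.06 1.5 0 0 -0.1 85" --pt "-1.15 0.06 2 0 0 -0.1 85" --pt "-1.35 0.06 2.3 0 0 -0.1 85" --pt "-1.35 0.06 2.3 0 0 -0.1 85" --pt "-1.35 0.06 2.3 0 0 -0.1 85"

```text
t: 22.5
eef_pos: [0.5176, 0.3573, 0.1395]
tcp_rot: [-0.258, -0.041, 0.965, -0.009]
ft_force: [0.3, 1.6, -0.1]
opening: 0.0849
```

```bash
python3 - <<'E'
from h import *
st();go([.517,.357,.1355],185,30)
E
```

```text
{'t': 22.5, 'eef_pos': [0.518, 0.357, 0.14], 'tcp_rot': [-0.258, -0.041, 0.965, -0.009], 'ft_force': [0.298, 1.616, -0.124], 'opening': 0.085, 'qpos': [-0.111, 0.951, -0.876, 1.532, 0.324, 1.326, 0.643]}
move [-0.03 -0.    0.08] [ 0.05  0.01 -0.01] t 22.5
```

apply_moves --pt "-0.03 0 0.06 0 0 0 70" --pt "-0.03 0 0.06 0 0 0 60" --pt "-0.03 0 0.06 0 0 0 54" --pt "-0.03 0 0.06 0 0 0 50" --pt "-0.03 0 0.06 0 0 0 46" --pt "-0.03 0 0.06 0 0 0 38" --pt "-0.03 0 0.06 0 0 0 38" --pt "-0.03 0 0.06 0 0 0 38"

```text
t: 23.3
eef_pos: [0.5175, 0.3564, 0.1351]
tcp_rot: [-0.259, -0.041, 0.965, -0.01]
ft_force: [1.2, -1.0, 5.6]
opening: 0.0452
```

```bash
python3 - <<'E'
from h import *
st();p=get_state()['eef_pos'];go(p+[0,0,.11],185,30);print(get_state()['moment'])
E
```

```text
{'t': 23.3, 'eef_pos': [0.518, 0.356, 0.135], 'tcp_rot': [-0.259, -0.041, 0.965, -0.01], 'ft_force': [1.165, -0.969, 5.562], 'opening': 0.045, 'qpos': [-0.112, 0.955, -0.873, 1.534, 0.327, 1.321, 0.643]}
move [ 1.1   0.   -1.91] [ 0.04  0.   -0.02] t 23.3
[-0.57062419 -0.25201022  0.16955536]
```

Gripped (45 mm). Draw it straight up 110 mm, slowly.

apply_moves --pt "0.1 0 -0.17 0 0 0 38" --pt "0.2 0 -0.35 0 0 0 38" --pt "0.3 0 -0.52 0 0 0 38" --pt "0.4 0 -0.69 0 0 0 38" --pt "0.5 0 -0.87 0 0 0 38" --pt "0.6 0 -1.04 0 0 0 38" --pt "0.7 0 -1.21 0 0 0 38" --pt "0.8 0 -1.39 0 0 0 38" --pt "0.9 0 -1.56 0 0 0 38" --pt "1 0 -1.73 0 0 0 38" --pt "1.1 0 -1.91 0 0 0 38" --pt "1.1 0 -1.91 0 0 0 38"

```text
t: 24.5
eef_pos: [0.5177, 0.357, 0.2465]
tcp_rot: [-0.258, -0.041, 0.965, -0.009]
ft_force: [0.1, 0.1, -2.5]
opening: 0.0455
```

```bash
python3 - <<'E'
from h import *
st();print(get_state()['moment'])
H=np.array([.533,.04])
# window rel. head: (-.055,0,-.013) scanner axes; after 60deg turn
w=R.from_euler('y',-60,degrees=True).apply([-.055,0,-.013]);print('window rel head',w, R.from_euler('y',-60,degrees=True).apply([-np.cos(np.pi/6),0,-.5]))
go([.52,.2,.30],185,0)
E
```

```text
{'t': 24.5, 'eef_pos': [0.518, 0.357, 0.247], 'tcp_rot': [-0.258, -0.041, 0.965, -0.009], 'ft_force': [0.102, 0.116, -2.497], 'opening': 0.045, 'qpos': [-0.096, 0.846, -0.919, 1.459, 0.252, 1.478, 0.648]}
[ 0.03709571 -0.76850955  0.01747486]
window rel head [-0.01624167  0.         -0.0541314 ] [-2.22044605e-16  0.00000000e+00 -1.00000000e+00]
move [ 0.73 -3.13 -0.83] [ 0.05 -5.98 -0.02] t 24.5
```

```bash
python3 - <<'E'
from h import *
go([.52,.10,.28],185,30)
S=([.52,.10,.28],185,30)
go([.54,.07,.28],185,0,S)
go([.5585,.041,.28],185,-30,S)
E
```

```text
move [ 0.68 -5.12 -0.4 ] [ 0.05  0.02 -0.01] t 24.5
move [-0.3  -0.63 -0.17] [ 0. -6.  0.] t 24.5
move [-0.58 -1.24 -0.33] [  0. -12.   0.] t 24.5
```

apply_moves --pt "0.2 -0.3 -0.2 0 0 0 38" --pt "0.4 -0.8 -0.4 0 0 0 38" --pt "0.6 -1.4 -0.4 0 0 0 38" --pt "0.68 -2 -0.4 0 0 0 38" --pt "0.68 -2.6 -0.4 0 0 0 38" --pt "0.68 -3.2 -0.4 0 0 0 38" --pt "0.68 -3.8 -0.4 0 0 0 38" --pt "0.68 -4.3 -0.4 0 0 0 38" --pt "0.68 -4.7 -0.4 0 0 0 38" --pt "0.68 -5 -0.4 0 0 0 38" --pt "0.68 -5.12 -0.4 0 0 0 38" --pt "0.68 -5.12 -0.4 0 0 0 38"

```text
t: 25.7
eef_pos: [0.5197, 0.0992, 0.2787]
tcp_rot: [-0.259, -0.041, 0.965, -0.01]
ft_force: [-0.2, 0.0, -1.7]
opening: 0.0451
```

apply_moves --pt "0 -0.1 0 0 -0.7 0 38" --pt "0 -0.2 0 0 -1.4 0 38" --pt "-0.1 -0.3 0 0 -2.2 0 38" --pt "-0.2 -0.4 -0.1 0 -3 0 38" --pt "-0.2 -0.5 -0.1 0 -3.8 0 38" --pt "-0.2 -0.5 -0.1 0 -4.6 0 38" --pt "-0.3 -0.6 -0.15 0 -5.3 0 38" --pt "-0.3 -0.63 -0.17 0 -6 0 38" --pt "-0.3 -0.63 -0.17 0 -6 0 38" --pt "-0.3 -0.63 -0.17 0 -6 0 38"

```text
t: 26.7
eef_pos: [0.5391, 0.0706, 0.2788]
tcp_rot: [-0.001, -0.043, 0.999, 0.001]
ft_force: [0.3, -0.7, -1.8]
opening: 0.0449
```

```bash
python3 - <<'E'
from h import *
st();go([.5585,.041,.28],185,-30)
E
```

```text
{'t': 26.7, 'eef_pos': [0.539, 0.071, 0.279], 'tcp_rot': [-0.001, -0.043, 0.999, 0.001], 'ft_force': [0.293, -0.715, -1.799], 'opening': 0.045, 'qpos': [0.469, 0.489, -1.003, 1.921, 0.487, 1.0, 0.901]}
move [-0.34 -0.62 -0.03] [ 0.02 -6.02 -0.02] t 26.7
```

apply_moves --pt "0 0 0 0 -0.7 0 38" --pt "0 -0.1 0 0 -1.4 0 38" --pt "-0.1 -0.2 0 0 -2.2 0 38" --pt "-0.1 -0.3 0 0 -3 0 38" --pt "-0.2 -0.4 0 0 -3.8 0 38" --pt "-0.3 -0.5 0 0 -4.6 0 38" --pt "-0.34 -0.6 0 0 -5.3 0 38" --pt "-0.34 -0.62 0 0 -6 0 38" --pt "-0.34 -0.62 0 0 -6 0 38" --pt "-0.34 -0.62 0 0 -6 0 38"

```text
t: 27.7
eef_pos: [0.5595, 0.0413, 0.2784]
tcp_rot: [0.258, -0.041, 0.965, 0.012]
ft_force: [0.6, -0.4, -2.6]
opening: 0.0454
```

```bash
python3 - <<'E'
from h import *
st();go([.5585,.041,.2275],185,-30)
d=camera('side');c=camera('top')
im=np.hstack([cv2.resize(k['pixels'][a:a+200,b:b+130,::-1],(390,600),interpolation=cv2.INTER_CUBIC) for k,a,b in((d,110,240),(c,160,215))])
cv2.imwrite('pics/p6.png',im)
E
```

```text
{'t': 27.7, 'eef_pos': [0.559, 0.041, 0.278], 'tcp_rot': [0.258, -0.041, 0.965, 0.012], 'ft_force': [0.624, -0.383, -2.631], 'opening': 0.045, 'qpos': [0.374, 0.265, -0.708, 2.27, 1.086, 0.297, 0.388]}
move [ 0.52 -0.    0.87] [ 0.01 -0.02 -0.02] t 27.7
```

View pics/p6.png

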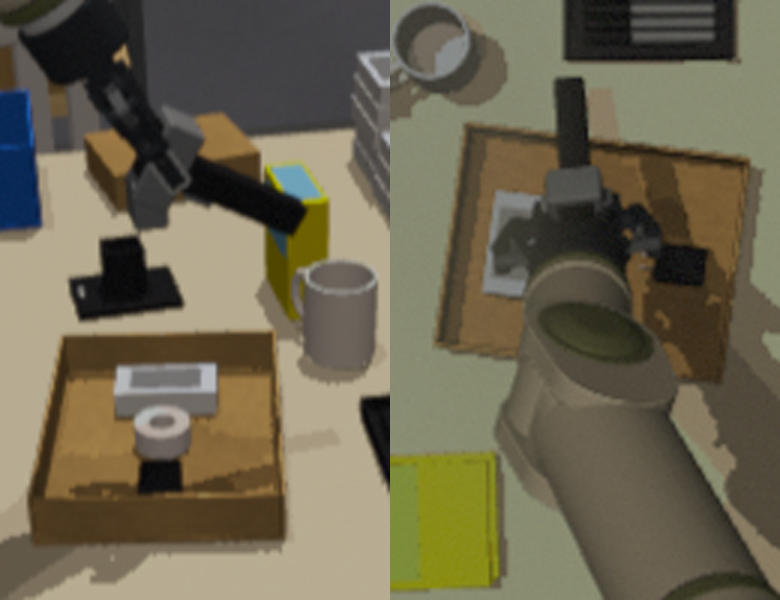

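All three items rest in the carton and the nose points down. Lower 50 mm, then check for slip in the grip.

apply_moves --pt "0.1 0 0.17 0 0 0 38" --pt "0.2 0 0.34 0 0 0 38" --pt "0.3 0 0.52 0 0 0 38" --pt "0.4 0 0.7 0 0 0 38" --pt "0.5 0 0.87 0 0 0 38" --pt "0.5 0 0.87 0 0 0 38" --pt "0.5 0 0.87 0 0 0 38" --pt "0.5 0 0.87 0 0 0 38"

```text
t: 28.6
eef_pos: [0.5597, 0.0403, 0.2286]
tcp_rot: [0.259, -0.04, 0.965, 0.012]
ft_force: [-0.1, 0.4, -2.3]
opening: 0.0452
```

```bash
python3 - <<'E'
from h import *
st();d=camera('side');c=camera('top')
s=get_state();q=s['tcp_rot'];Rc=R.from_quat([q[1],q[2],q[3],q[0]])
head=s['eef_pos']-.019*Rc.as_matrix()[:,2]
im=d['pixels'][:,:,::-1].copy();big=cv2.resize(im[110:290,230:390],None,fx=4,fy=4,interpolation=cv2.INTER_CUBIC)[:600]
for sl,col in((0,(0,0,255)),(-8,(0,255,0)),(8,(255,0,0))):
    S=R.from_euler('z',5,degrees=True)*R.from_euler('y',-60+sl,degrees=True)
    pts=[head+S.apply(p) for p in([-.002,0,-.135],[0,0,0],[-.055,0,-.013])]
    print(sl,np.round(pts[2],3),'foot',px(d,pts[0]),'head',px(d,pts[1]),'win',px(d,pts[2]))
    uv=np.int32([(px(d,p)-[230,110])*4 for p in pts]);cv2.polylines(big,[uv],False,col,1)
cv2.imwrite('pics/p7.png',big)
print([(np.round(x['point'],3),x['score']) for x in search_frame(d,'scanner_window')])
E
```

```text
{'t': 28.6, 'eef_pos': [0.56, 0.04, 0.229], 'tcp_rot': [0.259, -0.04, 0.965, 0.012], 'ft_force': [-0.122, 0.374, -2.319], 'opening': 0.045, 'qpos': [0.25, 0.339, -0.581, 2.337, 1.617, 0.267, -0.149]}
0 [0.534 0.038 0.191] foot [338.4 199.5] head [295.1 181.4] win [290. 201.]
-8 [0.542 0.039 0.189] foot [341.5 193.5] head [295.1 181.4] win [293.  201.2]
8 [0.527 0.037 0.194] foot [334.6 205.1] head [295.1 181.4] win [287.2 200.5]
[(array([0.578, 0.027, 0.216]), 0.87)]
```

View pics/p7.png

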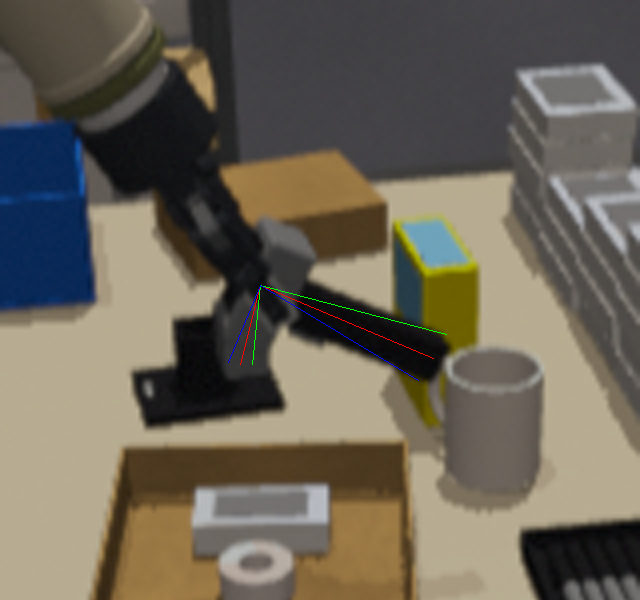

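The handle axis matches the no-slip prediction (22° against 22.5° in the image). The window is at about (.535,.038,.19), which is 14 cm above the rim. I'll let it settle, then hand in.

apply_moves --pt "0 0 0 0 0 0 38" --pt "0 0 0 0 0 0 38" --pt "0 0 0 0 0 0 38" --pt "0 0 0 0 0 0 38" --pt "0 0 0 0 0 0 38" --pt "0 0 0 0 0 0 38"

```text
t: 29.35
eef_pos: [0.5591, 0.0403, 0.2282]
tcp_rot: [0.258, -0.041, 0.965, 0.012]
ft_force: [0.3, 0.1, -1.8]
opening: 0.0454
```

```bash
python3 - <<'E'
from h import *
st();print(np.round(get_state()['joint_vel'],3));sign_off()
E
```

```text
{'t': 29.35, 'eef_pos': [0.559, 0.04, 0.228], 'tcp_rot': [0.258, -0.041, 0.965, 0.012], 'ft_force': [0.29, 0.102, -1.763], 'opening': 0.045, 'qpos': [0.249, 0.339, -0.58, 2.338, 1.621, 0.267, -0.152]}
[ 0.    -0.001 -0.002  0.     0.001 -0.    -0.002]
the job is handed in; nothing more can be done
```

The job is done and handed in at 29.4 s. The white drive, the black adapter and the label roll are lying released in the carton. The arm is holding the scanner still over the carton's middle with its window facing down.

- **Packing:** I took the drive, then the adapter, then the roll. The pictures after the scanner was raised show all three lying flat in the carton.
- **Scanner:** I drew it straight up 110 mm and turned it 60°. By my calculation the window is at about (0.535, 0.038, 0.19), against an estimated carton centre of (0.533, 0.040). That is about 14 cm above the rim.
- **Last checks:** The handle's direction in the side picture fits the window facing straight down to about 2°. The grip is steady at 45 mm, the force reading matches the scanner's weight, and the joints are at rest.
- **Disagreement:** The trained network put the window about 5 cm away, at (0.578, 0.027, 0.216). It reports the middle of whatever surface it can see, and the window itself faced away from the camera, so I relied on the geometry.
- **Small slips:** I sent one extra move early on, while still in free air, and it did no harm. The fingertips seem to have touched the table while closing on the items (12 N at most). No bystander was touched, as far as the pictures show.

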